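# Lay the pen machine in its levelled stand

## Task

The tilting pen stand has been left tipped up: first press its beam level and take your hand off it. Then take the pen machine out of its open case and lay it along the stand's two V-shaped forks, midway between them and either way round, gently: let it settle into both forks before you let go, and do not drop it. The beam must still be level at the end, and the bottles, the jar and the tape rolls must stay where they are.

Things in the scene. Friction and masses are not known exactly. Their poses are not given: they have to be found in the camera images.
- pen_mid (a point): Middle of the pen machine, on its axis: a dark metal cylinder, 28 mm diameter, about 0.15 kg, lying level in a black foam insert. Site x axis runs along the pen towards its tapered nose. The straight barrel reaches from 65 mm behind this point to 55 mm ahead of it, the nose to 77 mm ahead. Grip it here, across the axis, from above. Either way round in the stand is fine.
- case: The pen's open case, blue walls, black foam insert, fixed to the table: 200 (x) x 150 (y) x 26 mm high, origin at the centre of its underside, x along the pen. The foam, with its top 26 mm above the table, has a groove along x for the pen (pen axis 37.5 mm above the table) and a finger cut-out 58 mm wide (in x) right across its middle, 138 mm long (in y), with its white floor 8 mm above the table.
- stand: Foot of the pen stand, fixed to the table: dark plate 130 (x) x 100 (y) x 12 mm with two upright cheeks to 81 mm high in the middle, 33 mm over both in y, 26 mm in x. Origin at the centre of its underside; its x axis runs along the beam towards the beam's tab, whatever the tilt.
- cradle (a joint): Tilt of the stand's beam, rad. 0 = level; positive = the tab end is up. It starts at 0.3 to 0.6. Range -0.4 to 0.8, no stop or click at level. The hinge is stiff (0.6 N m of friction: about 6 to 7 N at the tab) and stays where it is left.
- cradle_hinge (a point): Point on the beam's hinge axis, in the middle of the beam, 75 mm above the table. Its x axis runs along the beam to the tab end and tilts with it, y is the hinge axis, z is up out of the forks.
- cradle_tab (a point): Centre of the upper face of the thumb tab on the end of the beam, a black pad 40 mm (along the beam) x 36 mm; press down here to level the beam. It lies 95 mm along the beam from the hinge and 6 mm above the hinge line (81 mm above the table when level). Same axes as cradle_hinge.
- cradle_seat (a point): Where pen_mid comes to rest: midway between the two forks, 35.8 mm above the hinge line (110.8 mm above the table when level). The forks are grey 90-degree V notches, 10 mm thick, centred 36 mm either side of this point along the beam, 45 mm wide at the mouth, their tips 3 mm above this point, so 62 mm is free between them; the beam below is 18 mm wide, its top 29.8 mm below this point. Same axes as cradle_hinge: x along the beam, along which the pen's axis must lie.
- ink_a: Bystander, loose: upright ink bottle, 32 mm diameter, 75 mm tall; origin at the centre of its underside. Leave it where it is.
- ink_b: Bystander, loose: upright ink bottle, 32 mm diameter, 75 mm tall; origin at the centre of its underside. Leave it where it is.
- ink_c: Bystander, loose: upright ink bottle, 32 mm diameter, 75 mm tall; origin at the centre of its underside. Leave it where it is.
- roll_a: Bystander, loose: roll of tape lying flat, 64 mm diameter, 24 mm high; origin at the centre of its underside. Leave it where it is.
- roll_b: Bystander, loose: roll of tape lying flat, 60 mm diameter, 24 mm high; origin at the centre of its underside. Leave it where it is.
- jar: Bystander, loose: squat cream jar, 64 mm diameter, 50 mm tall; origin at the centre of its underside. Leave it where it is.
Mind the look-alikes: they are no part of the job. There is more than one size of the part that bears pen_mid; the job needs the larger.

How it is judged:
By the outcome, as a careful person would: the job done as asked, in the order asked, and still so for the second after the job is handed in, with the robot touching nothing.
It also fails if it takes over 56 s, if anything falls off the work surface, if the arm or the gripper's body presses on something with over 40 N, if the wrist force passes 120 N, or if a joint passes its speed limit or range.

## Robot

A 6-joint arm with a two-finger parallel gripper is mounted at the origin on the work surface. World frame = base frame: x ahead of the robot, y to its left, z up, the work surface at z = 0. Lengths are in m, angles in rad, forces in N, time in s.
With the tool pointing down it reaches from about 0.35 to 0.775 m from the base axis. Payload 5.5 kg.
Tool frame: the origin (TCP) lies midway between the tips of the shut fingers; the grasp point (between the pads) lies 19 mm behind it (env.tcp_to_grasp is the distance from the TCP to the grasp point, in m); z points along the fingers, y is the direction in which the jaws open and shut (so a half turn about z gives the same grasp; the last joint's range is limited). The gripper opens to 85 mm and grips with 20 to 120 N. Pads are 22 mm wide; open, the fingers measure 114 mm over their backs; the gripper's body (76 mm by 85 mm) begins 54 mm behind the grasp point. The pads swing forward as they close: fully open they stand 13 mm farther back than shut.
Start: joints at [-1.361, 0.313, 0.046, 1.304, 0, 1.431], TCP at [0.197, -0.54, 0.231] pointing down, gripper open.
Joint ranges: [-2.76, 2.76], [-0.86, 1.69], [-1.03, 1.26], [-2.2, 2.34], [-1.47, 1.5], [-3.14, 3.14]. Speed limits (rad/s): [2.57, 2.57, 3.14, 3.14, 3.14, 3.14].

## Interface

Orientations are given as a unit quaternion [w, x, y, z].
In Python, from workcell import get_state, viewer, hand_in, finder, env gives the robot as it stands.
- The arm moves only by the tool arm_command, never from a script. Its argument "motion" is a list of rows, each an object of numbers: "x", "y", "z": the shift along the tool's x, y, z in mm; "rx", "ry", "rz": the turn, a rotation vector about the tool's x, y, z in degrees; "hand": the closure, from -1 (fully open) to 1 (shut). A call has 1 to 10 rows; each row is the pose to reach, as a shift and turn from the pose commanded when the call began, along the tool's axes at that moment; what a row does not reach only later rows make up. A row lasts 1/8 s, in which the tool goes at most 62.5 mm and 10.7 degrees, less where a joint would pass 70% of its speed; a pose out of reach is approached as far as the arm can. A call with a gripper value outside its range is refused whole. The fingers move at their own pace and stop on an object; "force" is the grip in N (left out, the last holds). Time passes only in rows, so rows that repeat a pose let the fingers close. It gives the time, the measured TCP pose, the force and the opening at its end, in the units of the state.
- get_state(): the state, without advancing time (a new reading comes with each control period).
- viewer.read_camera(name): name is "scene" or "top" or "wrist"; returns a dict with "image" (400x640x3 uint8, red, green, blue), "z_map" (400x640 float32, m along the optical axis (not along the pixel's ray), 0 where there is no reading), "intrinsics" (3x3 intrinsics, pixels), "rvec" (rotation vector, rad) and "tvec" (3), from world to camera coordinates, as OpenCV has them. Camera axes: x right, y down, z forward; pixel columns grow to the right and rows downward; lengths in m; the calibration is good to about 2 mm. A picture is of the moment at which its call begins.
- hand_in(): hands the job in, once; it reports no verdict.
Trained networks look in a picture, given as the dict that the camera call returned (one of the last four; its "shot" number tells which), for a name from the list of things; names that differ only in an ending like _2 or _b are one class to them, and where a whole thing is asked for, a point or a joint stands for the part that bears it (a point fixed in the world has none). Each returns a list of dicts, best first, with "score" (0 to 1); they miss things now and then, are a little off and sometimes report something else, mostly with a low value. They report only what shows in the picture. A call takes as long as a camera call. They do not tell look-alikes from the thing itself.
- finder.find_in(picture, query): "at" ([column, row] in pixels, amid what is visible of it).
- finder.masks_of(picture, query): "region" (400x640 bool, what is visible of it) and "at" ([column, row] in pixels, amid what is visible of it).
The state is a dict: "clock": time; "joint_pos": joint angles; "qvel": joint speeds; "tau": joint torques, N m; "tcp_pos": TCP position; "orientation": TCP orientation; "wrist_force": force on the tool from outside, world axes, zero at the start; "ft_torque": the same for the moment, N m; "finger_gap": finger opening in m.
Only numpy, scipy, OpenCV 4.12 (cv2) and the standard library are available. Lean on these libraries where they do the work, as an engineer would, in place of code of your own. Each camera call takes 0.05 s, during which the arm holds its last target.

## Working session

There is one attempt and no reset: what is moved stays moved. The work goes in short steps, Python scripts to look and compute and a tool call to move; the robot and the scene stay as the last step left them, time stands still between calls to the robot, and variables do not carry over. Pictures are saved under pics/ and viewed, and the job is handed in when it is done.

Besides the shell and the picture viewer there is one more tool, called after "Request:" as name(argument=value, ...), one argument or row to a line, values as JSON. arm_command: Moves the arm, as the interface text tells. Its arguments: {"type":"object","properties":{"motion":{"type":"array","items":{"type":"object","properties":{"x":{"type":"number"},"y":{"type":"number"},"z":{"type":"number"},"rx":{"type":"number"},"ry":{"type":"number"},"rz":{"type":"number"},"hand":{"type":"number"}}}},"force":{"type":"number"}},"required":["motion"]}

```bash
mkdir -p pics; ls
cat > h.py <<'E'
import numpy as np, cv2
from workcell import get_state, viewer, hand_in, finder, env
def cam(n):
    p=viewer.read_camera(n); return p
def save(p,f,crop=None,s=1):
    im=p["image"][:,:,::-1]
    if crop: c0,r0,c1,r1=crop; im=im[r0:r1,c0:c1]
    if s!=1: im=cv2.resize(im,None,fx=s,fy=s,interpolation=cv2.INTER_CUBIC)
    cv2.imwrite(f,im)
def world(p):
    K=np.array(p["intrinsics"]);R,_=cv2.Rodrigues(np.array(p["rvec"],float));t=np.array(p["tvec"],float).reshape(3)
    z=p["z_map"].astype(float);h,w=z.shape
    u,v=np.meshgrid(np.arange(w),np.arange(h))
    c=np.stack([(u-K[0,2])/K[0,0]*z,(v-K[1,2])/K[1,1]*z,z],-1)
    W=(c-t)@R; W[z==0]=np.nan
    return W
def proj(p,X):
    X=np.atleast_2d(np.array(X,float))
    return cv2.projectPoints(X,np.array(p["rvec"],float),np.array(p["tvec"],float),np.array(p["intrinsics"],float),None)[0].reshape(-1,2)
E
python3 - <<'E'
from h import *
print(get_state())
for n in ("scene","top"):
    p=cam(n); save(p,f"pics/{n}0.png")
    np.savez(f"{n}0.npz",**{k:v for k,v in p.items()})
    W=world(p)
    for q in ["pen_mid","case","stand","cradle","cradle_tab","ink_a","roll_a","jar"]:
        for d in finder.masks_of(p,q)[:5]:
            m=d["region"]; print(n,q,round(d["score"],2),np.round(d["at"]),m.sum(),np.round(np.nanmedian(W[m],0),3))
E
```

```text
pics
{'clock': 0.0, 'joint_pos': array([-1.36058475e+00,  3.13999712e-01,  4.49628970e-02,  1.30358995e+00,
       -6.42569054e-06,  1.43118668e+00]), 'qvel': array([-7.01600732e-04,  9.62879387e-04, -3.40357967e-06, -1.15393926e-03,
       -6.44049854e-04, -4.64519233e-05]), 'tau': array([ 5.34078008e-04, -4.80631077e+01,  2.98530114e+01,  1.93834200e-02,
       -2.51505662e-04,  4.75811134e-06]), 'tcp_pos': array([ 0.19694511, -0.539672  ,  0.23040268]), 'orientation': array([-9.14534975e-04,  9.84741685e-01,  1.74020045e-01, -3.55122320e-05]), 'wrist_force': array([-0.41001936,  0.57214551,  0.08405983]), 'ft_torque': array([-0.05778877, -0.00672496, -0.00686705]), 'finger_gap': 0.08548172931353727}
scene pen_mid 0.87 [235. 224.] 562 [ 0.522 -0.253  0.044]
scene pen_mid 0.44 [228. 196.] 143 [ 0.338 -0.247  0.017]
scene case 0.9 [240. 233.] 2276 [ 0.544 -0.261  0.022]
scene stand 0.94 [386. 202.] 1432 [0.533 0.201 0.016]
scene cradle 0.69 [391. 175.] 451 [0.523 0.221 0.1  ]
scene cradle_tab 0.89 [395. 177.] 417 [0.523 0.227 0.104]
scene ink_a 0.74 [358. 246.] 267 [0.727 0.031 0.04 
[... 319 characters left out ...]
.222 0.103]
top case 0.87 [403. 219.] 3414 [ 0.504 -0.26   0.021]
top case 0.56 [150. 189.] 304 [0.569 0.481 0.021]
top stand 0.62 [244. 202.] 1813 [0.514 0.202 0.014]
top cradle 0.76 [233. 202.] 634 [0.518 0.222 0.107]
top cradle 0.65 [334. 133.] 308 [ 0.722 -0.04   0.022]
top cradle_tab 0.73 [490. 221.] 158 [ 0.488 -0.481  0.048]
top cradle_tab 0.66 [229. 204.] 581 [0.517 0.231 0.107]
top ink_a 0.59 [492. 222.] 152 [ 0.488 -0.482  0.05 ]
top ink_a 0.57 [308. 140.] 121 [0.708 0.03  0.05 ]
top ink_a 0.44 [316. 256.] 103 [0.381 0.001 0.052]
top roll_a 0.59 [331. 143.] 278 [ 0.718 -0.041  0.023]
top roll_a 0.5 [154. 187.] 278 [0.574 0.478 0.021]
top jar 0.83 [143. 226.] 493 [0.456 0.476 0.047]
```

View pics/scene0.png

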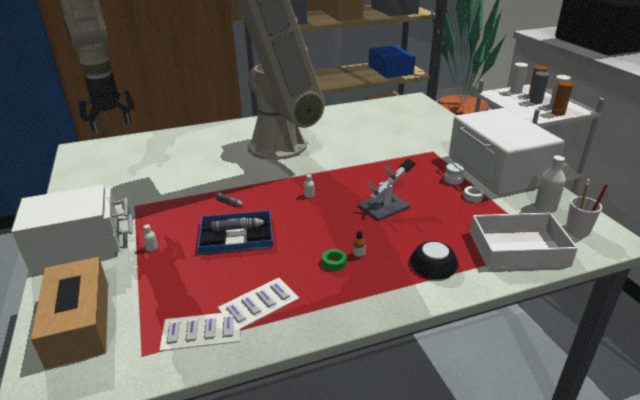

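View pics/top0.png

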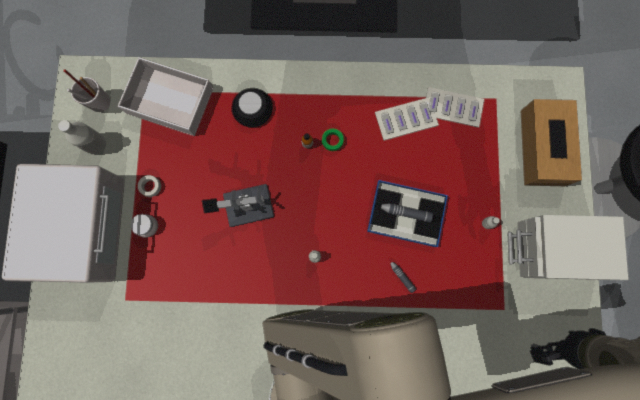

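Candidates for the pen: one in the blue case, top (408,213) / scene (235,224); a smaller one loose on the mat, top (402,278) / scene (228,199), which is the look-alike. By the description I choose the one in the case. Next: a close crop and measurements.

```bash
cat > m.py <<'E'
from h import *
P={n:dict(np.load(f"{n}0.npz")) for n in ("scene","top")}
save(P["top"],"pics/ccase.png",(350,160,470,310),4)
save(P["top"],"pics/cstand.png",(190,160,300,250),6)
save(P["scene"],"pics/cscene.png",(340,130,430,230),6)
for n,p in P.items():
    W=world(p)
    print(n,"table z",np.nanmedian(W[(W[...,2]<.01)&(W[...,0]>.4)&(W[...,0]<.6)&(abs(W[...,1])<.1)],0))
    s=(abs(W[...,0]-.51)<.09)&(abs(W[...,1]+.255)<.11)&(W[...,2]>.034)
    q=W[s]; print("pen n",len(q),"zpct",np.percentile(q[:,2],[5,50,95]))
    mu=np.median(q[:,:2],0);u,S,V=np.linalg.svd(q[:,:2]-mu);a=V[0];t=(q[:,:2]-mu)@a; l=(q[:,:2]-mu)@V[1]
    print(mu,a,np.percentile(t,[0,2,98,100]),np.percentile(l,[2,98]))
    s=(abs(W[...,0]-.52)<.1)&(abs(W[...,1]-.215)<.14)&(W[...,2]>.05)
    q=W[s]; print("beam",len(q))
    i=np.argmax(q[:,1]);print(q.min(0),q.max(0))
E
python3 m.py
```

```text
scene table z [ 5.11011232e-01 -8.38356181e-04  1.16966328e-04]
pen n 440 zpct [0.03594559 0.04695138 0.05307155]
[ 0.52287842 -0.25364002] [-0.19075038 -0.98163858] [-0.07472569 -0.06925876  0.06418855  0.06683892] [-0.00822698  0.01409708]
beam 562
[0.48708375 0.14276284 0.05011351] [0.56833133 0.30331109 0.13663632]
top table z [ 4.98193452e-01 -3.32240384e-04  5.80669651e-04]
pen n 494 zpct [0.04014542 0.0485436  0.05437341]
[ 0.51084395 -0.25559225] [0.19601359 0.98060118] [-0.08452106 -0.06520958  0.07002851  0.07534027] [-0.01244286  0.01407916]
beam 706
[0.48448798 0.13975252 0.05284188] [0.56208786 0.29662597 0.13586269]
```

View pics/ccase.png

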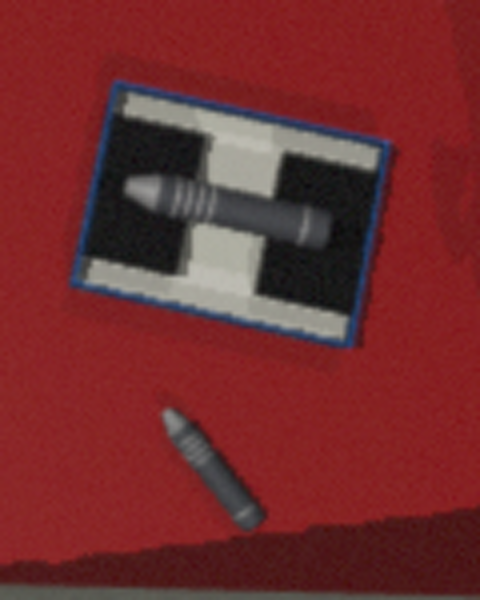

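View pics/cstand.png

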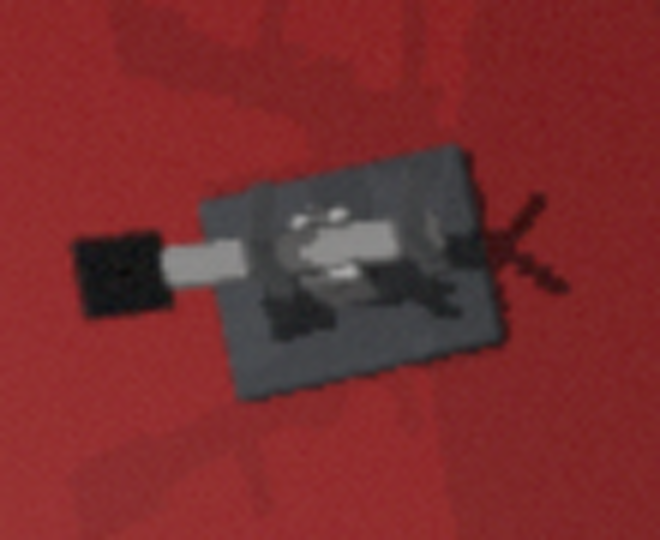

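View pics/cscene.png

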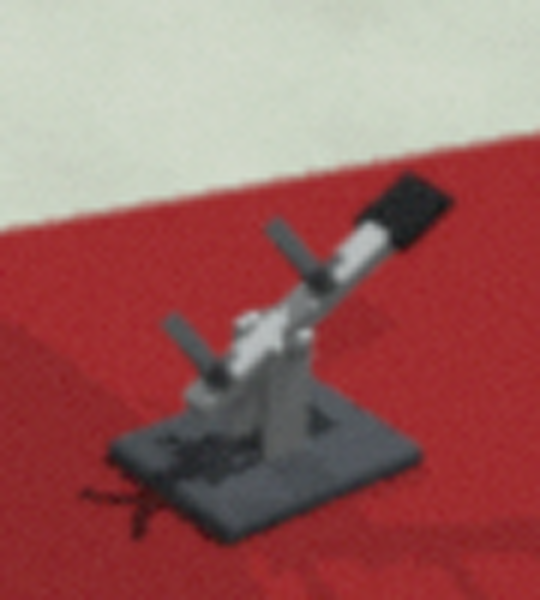

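The case crop shows the large pen (nose at crop left, with +y) in the case; the small one lies loose below it. The stand's tab is up, at top (210,206). Next, fit the poses from corners.

```bash
cat >> h.py <<'E'
from scipy.spatial.transform import Rotation as Ro
def tool():
    st=get_state();o=st["orientation"];return st,Ro.from_quat([o[1],o[2],o[3],o[0]]).as_matrix()
def go(x,y,z,yaw):
    "yaw: world heading of tool x, deg; tool straight down"
    st,R=tool()
    a=np.radians(yaw);G=np.array([[np.cos(a),np.sin(a),0],[np.sin(a),-np.cos(a),0],[0,0,-1]])
    print("shift mm",(1000*R.T@(np.array([x,y,z])-st["tcp_pos"])).round(1),"turn deg",np.degrees(Ro.from_matrix(R.T@G).as_rotvec()).round(2),"clock",st["clock"].__round__(2))
E
python3 - <<'E'
from h import *
go(.50,-.26,.25,79)
E
```

```text
shift mm [ 380.6 -159.5  -18.7] turn deg [ 1.000e-02  0.000e+00 -5.896e+01] clock 0.95
```

Request:
arm_command(
  motion=[
    {"x": 190, "y": -80, "z": -60, "rz": -30, "hand": -1},
    {"x": 190, "y": -80, "z": -60, "rz": -30},
    {"x": 190, "y": -80, "z": -60, "rz": -30},
    {"x": 380.6, "y": -159.5, "z": -19, "rz": -59},
    {"x": 380.6, "y": -159.5, "z": -19, "rz": -59},
    {"x": 380.6, "y": -159.5, "z": -19, "rz": -59},
    {"x": 380.6, "y": -159.5, "z": -19, "rz": -59},
    {"x": 380.6, "y": -159.5, "z": -19, "rz": -59},
    {"x": 380.6, "y": -159.5, "z": -19, "rz": -59},
    {"x": 380.6, "y": -159.5, "z": -19, "rz": -59},
  ],
)

```text
invalid input at $.motion[0]: expected keys x, y, z, rx, ry, rz, hand
```

```bash
cat > look.py <<'E'
import sys
from h import *
w=cam("wrist");np.savez(sys.argv[1]+".npz",**w);save(w,f"pics/{sys.argv[1]}.png")
for q in sys.argv[2:]:
    W=world(w)
    for d in finder.masks_of(w,q)[:3]:
        m=d["region"];np.save(f"{sys.argv[1]}_{q}.npy",m) if d["score"]>.5 else 0
        print(q,round(d["score"],2),np.round(d["at"]),m.sum(),np.nanmedian(W[m],0).round(4))
st,R=tool();print(st["tcp_pos"].round(4),R.round(3).tolist(),st["clock"],st["joint_pos"].round(2))
E
python3 look.py w1 pen_mid case
```

```text
[ 0.197  -0.5402  0.2313] [[0.939, 0.343, -0.0], [0.343, -0.939, -0.0], [-0.0, 0.0, -1.0]] 1.1 [-1.36  0.31  0.05  1.3  -0.    1.43]
```

View pics/w1.png

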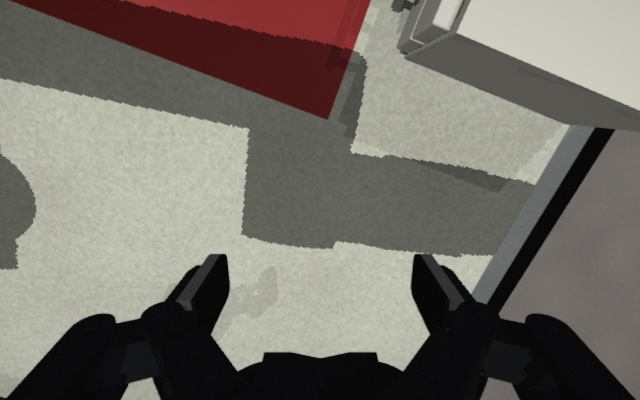

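Every row needs every key, so that move was refused and nothing moved. The picture shows the fingers at the bottom (rows 250+), so the target should sit ahead in tool x.

Request:
arm_command(
  motion=[
    {"x": 180, "y": -60, "z": -60, "rx": 0, "ry": 0, "rz": -30, "hand": -1},
    {"x": 180, "y": -60, "z": -60, "rx": 0, "ry": 0, "rz": -30, "hand": -1},
    {"x": 180, "y": -60, "z": -60, "rx": 0, "ry": 0, "rz": -30, "hand": -1},
    {"x": 364, "y": -128, "z": -19, "rx": 0, "ry": 0, "rz": -59, "hand": -1},
    {"x": 364, "y": -128, "z": -19, "rx": 0, "ry": 0, "rz": -59, "hand": -1},
    {"x": 364, "y": -128, "z": -19, "rx": 0, "ry": 0, "rz": -59, "hand": -1},
    {"x": 364, "y": -128, "z": -19, "rx": 0, "ry": 0, "rz": -59, "hand": -1},
    {"x": 364, "y": -128, "z": -19, "rx": 0, "ry": 0, "rz": -59, "hand": -1},
    {"x": 364, "y": -128, "z": -19, "rx": 0, "ry": 0, "rz": -59, "hand": -1},
  ],
)

```text
clock: 2.22
tcp_pos: [0.4947, -0.2957, 0.2505]
orientation: [0.0, 0.772, 0.636, -0.0]
wrist_force: [-0.3, -0.4, 0.3]
finger_gap: 0.0856
```

```bash
python3 look.py w2 pen_mid case
```

```text
pen_mid 0.82 [182. 150.] 1284 [ 0.3353 -0.2452  0.018 ]
pen_mid 0.62 [331. 123.] 3285 [ 0.5141 -0.2487  0.0494]
case 0.94 [318. 123.] 20577 [ 0.514  -0.2456  0.0249]
[ 0.4944 -0.2963  0.2507] [[0.192, 0.981, 0.0], [0.981, -0.192, -0.001], [-0.0, 0.0, -1.0]] 2.375 [-0.68  0.31  0.09  1.35 -0.    1.09]
```

View pics/w2.png

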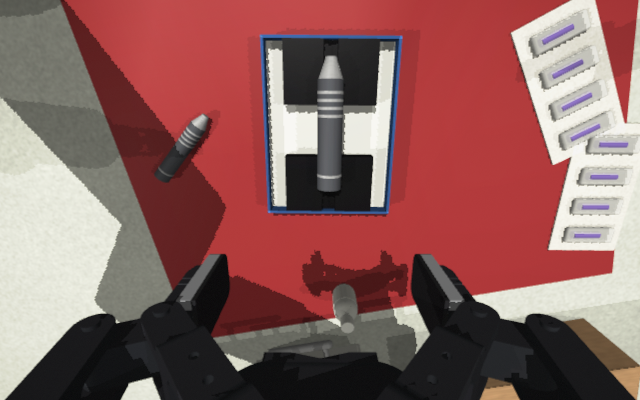

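The wrist view shows the large pen in the case, nose at (330,57), tail at (328,190); the small pen is at (182,150), outside it.

```bash
cat > m3.py <<'E'
from h import *
import sys
w=dict(np.load("w2.npz"));W=world(w);p=w
def ray(p,uv,z):
    K=np.array(p["intrinsics"]);R,_=cv2.Rodrigues(np.array(p["rvec"],float));t=np.array(p["tvec"],float).reshape(3)
    d=R.T@np.linalg.inv(K)@np.array([uv[0],uv[1],1.]);c=-R.T@t
    return c+d*(z-c[2])/d[2]
print("nose",ray(p,(330,57),.0375),"tail",ray(p,(328,190),.042))
c=[ray(p,u,.026) for u in [(263,37),(401,38),(387,213),(269,213)]]
print("case",np.round(c,4),np.mean(c,0))
q=W[30:200,300:360].reshape(-1,3);q=q[q[:,2]>.036]
a=np.radians(79);mu=np.median(q[:,:2],0)
for i in range(3):
    ax=np.array([np.cos(a),np.sin(a)]);n=np.array([-ax[1],ax[0]]);t=(q[:,:2]-mu)@ax;l=(q[:,:2]-mu)@n
    b=[(t[s].mean(),(np.percentile(l[s],3)+np.percentile(l[s],97))/2) for s in [(t>x)&(t<x+.01) for x in np.arange(-.06,.05,.01)] if s.sum()>20]
    k=np.polyfit(*zip(*b),1);a+=k[0];mu=mu+n*k[1]
ax=np.array([np.cos(a),np.sin(a)]);t=(q[:,:2]-mu)@ax
print("axis yaw",np.degrees(a),"ends t",np.percentile(t,[0,1,99,100]),"mu",mu,"z99",np.percentile(q[:,2],[50,99]))
for e in(0,1): print(mu+ax*((np.percentile(t,.3)+.065) if e else (np.percentile(t,99.7)-.077)))
E
python3 m3.py
```

```text
nose [ 0.52782804 -0.18180925  0.0375    ] tail [ 0.49942334 -0.32165007  0.042     ]
case [[ 0.4626 -0.148   0.026 ]
 [ 0.6053 -0.1768  0.026 ]
 [ 0.5655 -0.3696  0.026 ]
 [ 0.4214 -0.3415  0.026 ]] [ 0.51370344 -0.25897896  0.026     ]
axis yaw 78.56743141919408 ends t [-0.0735011  -0.07171895  0.06637656  0.06892645] mu [ 0.51429901 -0.24868638] z99 [0.04947435 0.05294672]
[ 0.51251457 -0.25751031]
[ 0.51272796 -0.25645512]
```

Run:
```python
from h import *
go(.53,.17,.30,104.5)
```

```text
shift mm [464.4 -54.6 -49.6] turn deg [ 2.000e-02  3.000e-02 -2.557e+01] clock 2.38
```

Request:
arm_command(
  motion=[
    {"x": 464, "y": -55, "z": -50, "rx": 0, "ry": 0, "rz": -25.6, "hand": 1},
    {"x": 464, "y": -55, "z": -50, "rx": 0, "ry": 0, "rz": -25.6, "hand": 1},
    {"x": 464, "y": -55, "z": -50, "rx": 0, "ry": 0, "rz": -25.6, "hand": 1},
    {"x": 464, "y": -55, "z": -50, "rx": 0, "ry": 0, "rz": -25.6, "hand": 1},
    {"x": 464, "y": -55, "z": -50, "rx": 0, "ry": 0, "rz": -25.6, "hand": 1},
    {"x": 464, "y": -55, "z": -50, "rx": 0, "ry": 0, "rz": -25.6, "hand": 1},
    {"x": 464, "y": -55, "z": -50, "rx": 0, "ry": 0, "rz": -25.6, "hand": 1},
    {"x": 464, "y": -55, "z": -50, "rx": 0, "ry": 0, "rz": -25.6, "hand": 1},
    {"x": 464, "y": -55, "z": -50, "rx": 0, "ry": 0, "rz": -25.6, "hand": 1},
    {"x": 464, "y": -55, "z": -50, "rx": 0, "ry": 0, "rz": -25.6, "hand": 1},
  ],
)

```text
clock: 3.62
tcp_pos: [0.5294, 0.1697, 0.3003]
orientation: [0.0, 0.612, 0.791, -0.0]
wrist_force: [-0.6, -0.1, 0.5]
finger_gap: 0.0
```

```bash
python3 look.py w3 stand cradle_tab cradle
```

```text
stand 0.89 [322. 121.] 9090 [0.5175 0.2193 0.0138]
cradle_tab 0.72 [327. 101.] 3982 [0.5165 0.2436 0.1156]
cradle 0.79 [328. 102.] 4127 [0.5167 0.2414 0.1152]
cradle 0.3 [193. 246.] 828 [0.3885 0.01   0.0473]
[0.5295 0.1693 0.3003] [[-0.251, 0.968, -0.0], [0.968, 0.251, -0.0], [-0.0, -0.0, -1.0]] 3.825 [ 0.17  0.27  0.15  1.45 -0.    1.48]
```

View pics/w3.png

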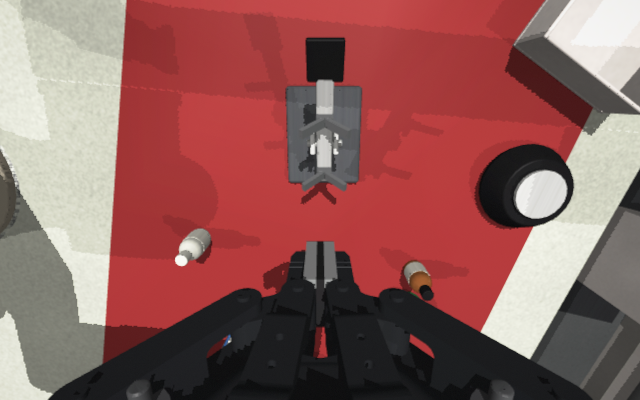

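The tipped stand is seen along its beam: tab at (325,60), foot corners about (287,86), (361,86), (359,183), (289,183). Fit these.

```bash
cat > m4.py <<'E'
from h import *
import sys
f=sys.argv[1]; w=dict(np.load(f+".npz"));W=world(w)
save(w,f"pics/{f}c.png",tuple(map(int,sys.argv[2:6])),4)
im=w["image"].astype(int)
# foot: z in 5..20mm near
def pca(s,lab):
    q=W[s]
    r=cv2.minAreaRect((q[:,:2]*1000).astype(np.float32));print(lab,len(q),r,q.mean(0).round(4))
near=(abs(W[...,0]-.52)<.1)&(abs(W[...,1]-.2)<.14)
foot=near&(W[...,2]>.007)&(W[...,2]<.018)
pca(foot,"foot")
u=np.array([np.cos(np.radians(104.5)),np.sin(np.radians(104.5))])
c=np.array([.524,.195])
t=(W[...,:2]-c)@u; l=(W[...,:2]-c)@np.array([-u[1],u[0]])
beam=(abs(l)<.025)&(t>-.09)&(t<.13)&(W[...,2]>.035)
dark=im.sum(-1)<120
tab=beam&(t>.06)&dark
q=W[tab];A=np.c_[t[tab],l[tab],np.ones(len(q))];k=np.linalg.lstsq(A,q[:,2],rcond=None)[0]
print("tab n",len(q),"centre t,l",t[tab].mean(),l[tab].mean(),"min/max t",t[tab].min(),t[tab].max(),"l",l[tab].min(),l[tab].max(),"z",q[:,2].mean(),"slope",k,"tilt",np.arctan(k[0]))
bar=beam&(abs(l)<.005)&(~dark)
b=np.c_[t[bar],W[bar][:,2]];print(np.array(sorted(b.tolist()))[::max(1,len(b)//40)].round(4).tolist())
E
python3 m4.py w3 270 20 380 220
```

```text
foot 4678 ((526.6736450195312, 197.67242431640625), (100.15445709228516, 128.99722290039062), 14.389084815979004) [0.5249 0.202  0.0123]
tab n 1548 centre t,l 0.0858191832082964 -0.0038199212307609668 min/max t 0.06715800904911269 0.10322043794921416 l -0.02141987775304758 0.013633132141319152 z 0.12501077530077773 slope [0.48835421 0.00346431 0.08311385] tilt 0.45428764711027353
[[-0.0492, 0.0557], [-0.0371, 0.3501], [-0.034, 0.0763], [-0.0316, 0.3456], [-0.0295, 0.069], [-0.0272, 0.3379], [-0.0247, 0.3369], [-0.0218, 0.3385], [-0.0195, 0.0702], [-0.0179, 0.3383], [-0.0164, 0.3379], [-0.0153, 0.3382], [-0.0151, 0.312], [-0.015, 0.3234], [-0.0149, 0.3261], [-0.0148, 0.3341], [-0.0147, 0.3304], [-0.0147, 0.3335], [-0.0146, 0.3231], [-0.0146, 0.313], [-0.0145, 0.3353], [-0.0144, 0.3316], [-0.0144, 0.3294], [-0.0143, 0.3062], [-0.0142, 0.3185], [-0.014, 0.3276], [-0.0101, 0.0761], [-0.0024, 0.0803], [0.0048, 0.0832], [0.0109, 0.0879], [0.0178, 0.0905], [0.0243, 0.1049], [0.0289, 0.1125], [0.0334, 0.1036], [0.0384, 0.1016], [0.0435, 0.1037], [0.0484, 0.1062], [0.0533, 0.1089], [0.058, 0.1113], [0.0627, 0.1142], [0.0672, 0.1163]]
```

View pics/w3c.png

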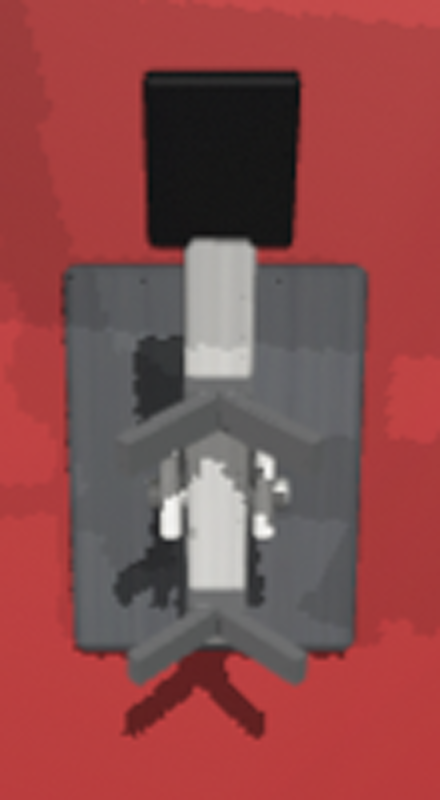

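Run:
```python
from h import *
go(.5049,.2831,.150,104.4)
```

```text
shift mm [116.3   4.7 150.3] turn deg [-0.01  0.01  0.11] clock 3.83
```

Request:
arm_command(
  motion=[
    {"x": 60, "y": 4.7, "z": 50, "rx": 0, "ry": 0, "rz": 0, "hand": 1},
    {"x": 116.3, "y": 4.7, "z": 100, "rx": 0, "ry": 0, "rz": 0, "hand": 1},
    {"x": 116.3, "y": 4.7, "z": 150, "rx": 0, "ry": 0, "rz": 0, "hand": 1},
    {"x": 116.3, "y": 4.7, "z": 150, "rx": 0, "ry": 0, "rz": 0, "hand": 1},
    {"x": 116.3, "y": 4.7, "z": 150, "rx": 0, "ry": 0, "rz": 0, "hand": 1},
  ],
)

```text
clock: 4.45
tcp_pos: [0.505, 0.2837, 0.151]
orientation: [0.0, 0.612, 0.791, -0.0]
wrist_force: [0.5, 0.5, -0.8]
finger_gap: -0.0002
```

Request:
arm_command(
  motion=[
    {"x": 0, "y": 0, "z": 10, "rx": 0, "ry": 0, "rz": 0, "hand": 1},
    {"x": 0, "y": 0, "z": 18, "rx": 0, "ry": 0, "rz": 0, "hand": 1},
    {"x": 0, "y": 0, "z": 25, "rx": 0, "ry": 0, "rz": 0, "hand": 1},
    {"x": 0, "y": 0, "z": 32, "rx": 0, "ry": 0, "rz": 0, "hand": 1},
    {"x": 0, "y": 0, "z": 39, "rx": 0, "ry": 0, "rz": 0, "hand": 1},
    {"x": 0, "y": 0, "z": 46, "rx": 0, "ry": 0, "rz": 0, "hand": 1},
    {"x": 0, "y": 0, "z": 52, "rx": 0, "ry": 0, "rz": 0, "hand": 1},
    {"x": 0, "y": 0, "z": 57, "rx": 0, "ry": 0, "rz": 0, "hand": 1},
    {"x": 0, "y": 0, "z": 61, "rx": 0, "ry": 0, "rz": 0, "hand": 1},
    {"x": 0, "y": 0, "z": 64, "rx": 0, "ry": 0, "rz": 0, "hand": 1},
  ],
)

```text
clock: 5.7
tcp_pos: [0.5057, 0.2861, 0.0878]
orientation: [-0.0, 0.611, 0.792, 0.002]
wrist_force: [-1.2, 4.0, 6.2]
finger_gap: 0.0005
```

Run:
```python
from h import *
st,R=tool();print(st["tcp_pos"],st["wrist_force"],R.round(3))
```

```text
[0.50570532 0.28608064 0.08780649] [-1.22550001  3.96236089  6.21465172] [[-0.253  0.967  0.003]
 [ 0.967  0.253  0.004]
 [ 0.003  0.004 -1.   ]]
```

Request:
arm_command(
  motion=[
    {"x": 0, "y": 0, "z": 3, "rx": 0, "ry": 0, "rz": 0, "hand": 1},
    {"x": 0, "y": 0, "z": 5, "rx": 0, "ry": 0, "rz": 0, "hand": 1},
    {"x": 0, "y": 0, "z": 6, "rx": 0, "ry": 0, "rz": 0, "hand": 1},
    {"x": 0, "y": 0, "z": 6, "rx": 0, "ry": 0, "rz": 0, "hand": 1},
  ],
)

```text
clock: 6.2
tcp_pos: [0.5057, 0.2861, 0.0818]
orientation: [0.0, 0.611, 0.792, 0.002]
wrist_force: [-0.9, 4.1, 5.8]
finger_gap: 0.0
```

```bash
python3 look.py w4; python3 m4.py w4 240 20 400 220
python3 - <<'E'
from h import *
p=cam("scene");np.savez("s4.npz",**p);save(p,"pics/s4.png",(340,130,430,230),6)
E
python3 m4.py s4 340 130 430 230
```

```text
[0.5057 0.286  0.0818] [[-0.253, 0.967, 0.003], [0.967, 0.253, 0.004], [0.003, 0.004, -1.0]] 6.25 [ 0.38  0.41 -0.2   0.96  0.    1.69]
foot 2984 ((516.3748168945312, 238.49618530273438), (100.38114929199219, 46.36066436767578), 14.513976097106934) [0.5153 0.2419 0.012 ]
tab n 7202 centre t,l 0.10436042938362926 -0.0013171191621740843 min/max t 0.07837348921185062 0.11709744064939101 l -0.024987770671016228 0.02499147921991481 z 0.14466906165658822 slope [ 0.79854083 -0.20207592  0.06106684] tilt 0.673850568650062
[[0.0392, 0.0912], [0.044, 0.0928], [0.0889, 0.12], [0.0939, 0.1198], [0.0994, 0.1052], [0.1, 0.1062], [0.1018, 0.1533], [0.103, 0.1576], [0.1034, 0.1613], [0.1036, 0.1625], [0.1038, 0.1008], [0.1039, 0.1166], [0.104, 0.1616], [0.1041, 0.0873], [0.1042, 0.1118], [0.1043, 0.1037], [0.1045, 0.1336], [0.1047, 0.1173], [0.1049, 0.1335], [0.105, 0.1302], [0.1052, 0.1367], [0.1055, 0.1291], [0.1063, 0.1279], [0.1078, 0.0826], [0.109, 0.0817], [0.1093, 0.1548], [0.1094, 0.1679], [0.1095, 0.1604], [0.1096, 0.1487], [0.1097, 0.1497], [0.1098, 0.1539], [0.1099, 0.1495], [0.1099, 0.17
[... 628 characters left out ...]
0.0496], [0.0101, 0.0825], [0.0307, 0.0843], [0.0357, 0.0821], [0.0387, 0.0816], [0.0424, 0.5113], [0.0431, 0.5445], [0.044, 0.5033], [0.0464, 0.5811], [0.0472, 0.5696], [0.0484, 0.571], [0.0494, 0.4794], [0.0506, 0.3736], [0.0519, 0.5765], [0.0534, 0.381], [0.0542, 0.3379], [0.0549, 0.3682], [0.0556, 0.3217], [0.0562, 0.3114], [0.0565, 0.4272], [0.0571, 0.3007], [0.0578, 0.2973], [0.0581, 0.303], [0.0587, 0.2837], [0.0591, 0.3053], [0.0596, 0.4513], [0.0601, 0.3318], [0.0608, 0.327], [0.0615, 0.4444], [0.062, 0.3193], [0.0631, 0.31], [0.0639, 0.4719], [0.0651, 0.468], [0.0687, 0.3461], [0.0773, 0.0837], [0.0842, 0.1023], [0.0859, 0.1062], [0.1016, 0.568], [0.1214, 0.5744], [0.1263, 0.5785]]
```

View pics/s4.png

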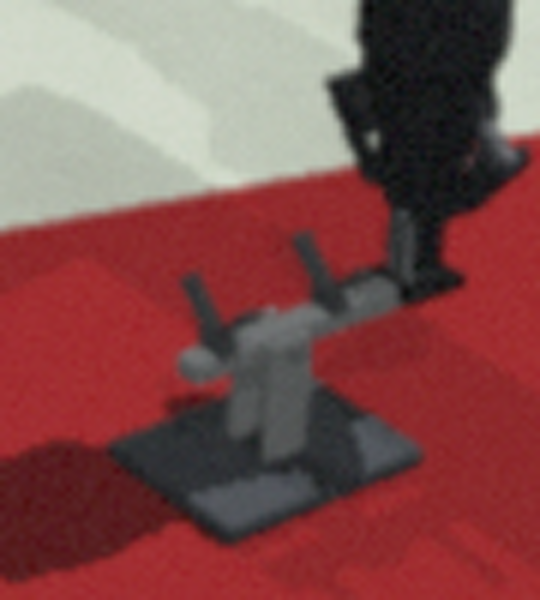

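View pics/w4.png

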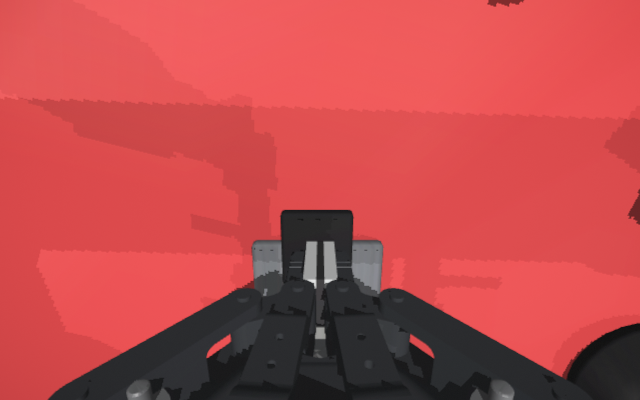

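The scene crop shows the beam near level. TCP is at 81.8 mm against 81 at level, so one more small press, then lift off and measure.

Request:
arm_command(
  motion=[
    {"x": 0, "y": 0, "z": 0.8, "rx": 0, "ry": 0, "rz": 0, "hand": 1},
    {"x": 0, "y": 0, "z": 0.8, "rx": 0, "ry": 0, "rz": 0, "hand": 1},
    {"x": 0, "y": 0, "z": 0.8, "rx": 0, "ry": 0, "rz": 0, "hand": 1},
  ],
)

```text
clock: 6.68
tcp_pos: [0.5057, 0.2861, 0.0811]
orientation: [-0.0, 0.611, 0.792, 0.002]
wrist_force: [-1.7, 4.5, 5.9]
finger_gap: 0.0001
```

Request:
arm_command(
  motion=[
    {"x": 0, "y": 0, "z": -15, "rx": 0, "ry": 0, "rz": 0, "hand": 1},
    {"x": 0, "y": 0, "z": -60, "rx": 0, "ry": 0, "rz": 0, "hand": 1},
    {"x": -60, "y": -5, "z": -120, "rx": 0, "ry": 0, "rz": 0, "hand": 1},
    {"x": -115, "y": -5, "z": -180, "rx": 0, "ry": 0, "rz": 0, "hand": 1},
    {"x": -115, "y": -5, "z": -190, "rx": 0, "ry": 0, "rz": 0, "hand": 1},
    {"x": -115, "y": -5, "z": -190, "rx": 0, "ry": 0, "rz": 0, "hand": 1},
    {"x": -115, "y": -5, "z": -190, "rx": 0, "ry": 0, "rz": 0, "hand": 1},
  ],
)

```text
clock: 7.55
tcp_pos: [0.5286, 0.1717, 0.2695]
orientation: [0.0, 0.612, 0.791, -0.0]
wrist_force: [-0.4, 0.2, -1.3]
finger_gap: 0.0001
```

```bash
python3 look.py w5; sed -i 's/(W\[...,2\]>.035)/(W[...,2]>.035)\&(W[...,2]<.2)/' m4.py; python3 m4.py w5 240 0 400 200
```

```text
[0.5281 0.172  0.2687] [[-0.253, 0.968, -0.002], [0.968, 0.253, -0.0], [0.0, -0.002, -1.0]] 7.6 [ 0.17  0.27  0.08  1.38 -0.    1.49]
foot 5196 ((526.6453857421875, 198.05380249023438), (100.14517974853516, 128.28199768066406), 14.574609756469727) [0.5248 0.2024 0.0122]
tab n 122 centre t,l 0.09627807490327764 -0.007676192695095822 min/max t 0.07694657811760477 0.11632612755666694 l -0.021338036565335533 0.013369640361289417 z 0.08106846440595765 slope [0.0024196  0.0173203  0.08096846] tilt 0.002419599640007789
[[-0.0521, 0.0802], [-0.047, 0.0817], [-0.0378, 0.0977], [-0.0326, 0.0969], [-0.0295, 0.0925], [-0.0259, 0.0804], [-0.0212, 0.0814], [-0.0158, 0.0815], [-0.0105, 0.0807], [-0.006, 0.0818], [-0.0008, 0.0813], [0.0036, 0.0825], [0.0086, 0.081], [0.0137, 0.0802], [0.018, 0.0816], [0.023, 0.0808], [0.0271, 0.0815], [0.0328, 0.0923], [0.0361, 0.1003], [0.0397, 0.0971], [0.043, 0.0811], [0.0478, 0.0808], [0.0517, 0.0816], [0.0564, 0.084], [0.0603, 0.0818], [0.064, 0.0821], [0.0678, 0.0817], [0.0706, 0.0804], [0.0743, 0.0802], [0.0779, 0.0818], [0.0814, 0.0831], [0.0844, 0.0805], [0.0879, 0.0813], [0.0914, 0.0821], [0.0949, 0.0821], [0.0977, 0.0809], [0.1012, 0.0811], [0.1045, 0.082], [0.1075, 0.0798], [0.1106, 0.0816], [0.1141, 0.0813]]
```

View pics/w5.png

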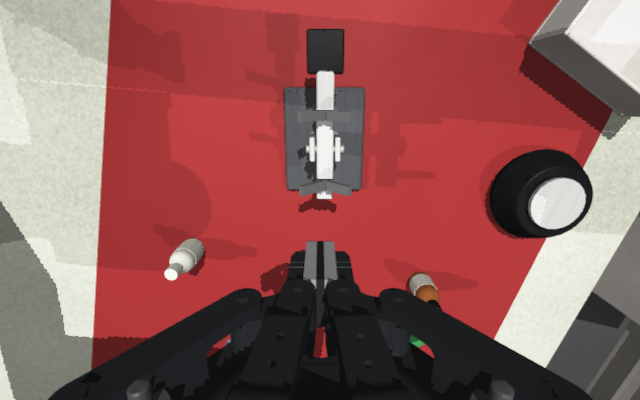

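The beam is flat, its top at 81 mm over its whole length, with hands off. Now the bar's axis, slope and the seat.

```bash
cat > m5.py <<'E'
from h import *
import sys
w=dict(np.load(sys.argv[1]+".npz"));W=world(w)
a=np.radians(104.5);c=np.array([.5267,.1979])
for i in range(3):
    u=np.array([np.cos(a),np.sin(a)]);n=np.array([-u[1],u[0]])
    t=(W[...,:2]-c)@u;l=(W[...,:2]-c)@n;z=W[...,2]
    s=(abs(l)<.02)&(t>-.055)&(t<.12)&(abs(z-.081)<.004)
    bar=s&(abs(l)<.007);k=np.polyfit(t[bar],z[bar],1)
    b=[]
    for x in np.r_[np.arange(-.02,.025,.005),np.arange(.045,.07,.005)]:
        m=s&(t>x)&(t<x+.005)&(abs(l)<.0125)
        if m.sum()>15:b.append((x+.0025,(np.percentile(l[m],2)+np.percentile(l[m],98))/2))
    q=np.polyfit(*zip(*b),1);a+=q[0];c=c+n*q[1]
print("slope",k,"yaw",np.degrees(a),"c",c)
tab=(abs(l)<.022)&(t>.065)&(abs(z-.081)<.004);print("tab t",np.percentile(t[tab&(abs(l)>.012)],[1,99]))
f=(abs(l)<.03)&(z>.088)&(z<.125)
for lo,hi in((-.06,-.015),(.015,.06)):
    m=f&(t>lo)&(t<hi);print("fork t",np.percentile(t[m],[2,50,98]),"l",np.percentile(l[m],[1,99]),"z",np.percentile(z[m],[1,99]),"tips t",np.median(t[m&(z>.108)]))
E
python3 m5.py w5
python3 - <<'E'
from h import *
go(.5125,-.2575,.13,78.6)
E
```

```text
slope [-0.00047016  0.08147777] yaw 104.41814816706056 c [0.52672828 0.19790731]
tab t [0.07490153 0.11369224]
fork t [-0.04131612 -0.03559897 -0.03145923] l [-0.02561917  0.02517605] z [0.08894391 0.11414365] tips t -0.03599815597538693
fork t [0.03073827 0.03556187 0.04040231] l [-0.02531186  0.02574475] z [0.09116571 0.11434917] tips t 0.03550073015521038
shift mm [-411.6 -123.4  138.9] turn deg [-9.000e-02  2.000e-02  2.604e+01] clock 7.6
```

Request:
arm_command(
  motion=[
    {"x": -411.6, "y": -123.4, "z": 0, "rx": 0, "ry": 0, "rz": 26, "hand": -1},
    {"x": -411.6, "y": -123.4, "z": 0, "rx": 0, "ry": 0, "rz": 26, "hand": -1},
    {"x": -411.6, "y": -123.4, "z": 0, "rx": 0, "ry": 0, "rz": 26, "hand": -1},
    {"x": -411.6, "y": -123.4, "z": 0, "rx": 0, "ry": 0, "rz": 26, "hand": -1},
    {"x": -411.6, "y": -123.4, "z": 0, "rx": 0, "ry": 0, "rz": 26, "hand": -1},
    {"x": -411.6, "y": -123.4, "z": 0, "rx": 0, "ry": 0, "rz": 26, "hand": -1},
    {"x": -411.6, "y": -123.4, "z": 0, "rx": 0, "ry": 0, "rz": 26, "hand": -1},
    {"x": -411.6, "y": -123.4, "z": 50, "rx": 0, "ry": 0, "rz": 26, "hand": -1},
    {"x": -411.6, "y": -123.4, "z": 139, "rx": 0, "ry": 0, "rz": 26, "hand": -1},
    {"x": -411.6, "y": -123.4, "z": 139, "rx": 0, "ry": 0, "rz": 26, "hand": -1},
  ],
)

```text
clock: 8.85
tcp_pos: [0.5105, -0.2548, 0.1249]
orientation: [-0.004, 0.773, 0.634, -0.001]
wrist_force: [-0.0, -0.6, -0.3]
finger_gap: 0.0853
```

```bash
python3 look.py w6
python3 - <<'E'
from h import *
w=dict(np.load("w6.npz"))
u=np.array([np.cos(np.radians(78.6)),np.sin(np.radians(78.6)),0])
m=np.array([.5125,-.2575,.0375]);print(proj(w,[m,m+.077*u,m-.065*u,m+[0,0,.014],m+.055*u]).round(1))
go(.5125,-.2575,.0188,78.6)
E
```

```text
[ 0.5096 -0.254   0.1226] [[0.196, 0.981, -0.01], [0.981, -0.196, 0.007], [0.005, -0.011, -1.0]] 8.9 [-0.6   0.37 -0.15  1.07 -0.    1.16]
[[323.9 206.3]
 [324.3 102.5]
 [323.6 279.9]
 [324.  212.5]
 [324.2 134.3]]
shift mm [ -3.3   4.7 103.7] turn deg [-0.65 -0.27  0.1 ] clock 8.9
```

View pics/w6.png

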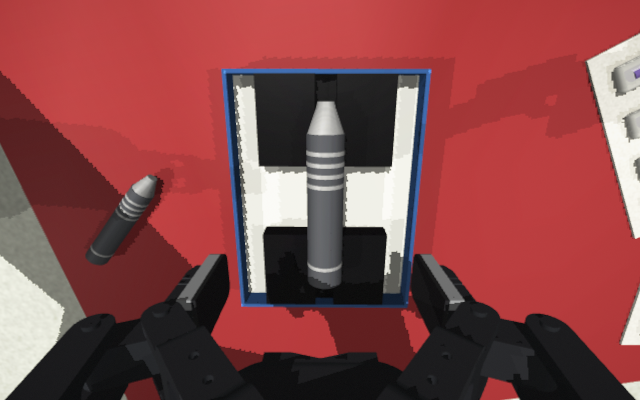

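The pen's nose shows at (324,101) and its shoulder at (324,134), matching the predicted pixels. Settle, then descend.

Request:
arm_command(
  motion=[
    {"x": 0, "y": 0, "z": 0, "rx": 0, "ry": 0, "rz": 0, "hand": -1},
    {"x": 0, "y": 0, "z": 0, "rx": 0, "ry": 0, "rz": 0, "hand": -1},
  ],
)

```text
clock: 9.15
tcp_pos: [0.5144, -0.2576, 0.1319]
orientation: [0.001, 0.773, 0.634, 0.0]
wrist_force: [0.5, -0.5, 0.2]
finger_gap: 0.0852
```

Run:
```python
from h import *
go(.5125,-.2575,.0190,78.6);st,R=tool();print(st["tcp_pos"],R.round(3))
```

```text
shift mm [ -0.2  -2.1 112.9] turn deg [0.11 0.06 0.09] clock 9.15
[ 0.51441527 -0.25761495  0.1319241 ] [[ 0.196  0.981  0.002]
 [ 0.981 -0.196 -0.001]
 [-0.001  0.002 -1.   ]]
```

Request:
arm_command(
  motion=[
    {"x": 0, "y": -1, "z": 40, "rx": 0, "ry": 0, "rz": 0, "hand": -1},
    {"x": 0, "y": -1, "z": 75, "rx": 0, "ry": 0, "rz": 0, "hand": -1},
    {"x": 0, "y": -1, "z": 90, "rx": 0, "ry": 0, "rz": 0, "hand": -1},
    {"x": 0, "y": -1, "z": 100, "rx": 0, "ry": 0, "rz": 0, "hand": -1},
    {"x": 0, "y": -1, "z": 100, "rx": 0, "ry": 0, "rz": 0, "hand": -1},
    {"x": 0, "y": -1, "z": 100, "rx": 0, "ry": 0, "rz": 0, "hand": -1},
    {"x": 0, "y": -1, "z": 100, "rx": 0, "ry": 0, "rz": 0, "hand": -1},
  ],
)

```text
clock: 10.02
tcp_pos: [0.5131, -0.2577, 0.0315]
orientation: [0.001, 0.774, 0.634, 0.0]
wrist_force: [0.5, -0.1, -0.4]
finger_gap: 0.0854
```

```bash
python3 look.py w7
python3 - <<'E'
from h import *
go(.5125,-.2575,.0190,78.6);st,R=tool();print(st["tcp_pos"],st["wrist_force"],R.round(3))
E
```

```text
[ 0.5129 -0.2577  0.0313] [[0.197, 0.98, 0.001], [0.98, -0.197, -0.001], [-0.001, 0.001, -1.0]] 10.075 [-0.61  0.45 -0.28  0.85 -0.    1.16]
shift mm [ 0.1 -0.5 12.3] turn deg [0.08 0.04 0.04] clock 10.07
[ 0.51292705 -0.25765596  0.03132868] [-0.44294464 -0.74421031  0.34711354] [[ 0.197  0.98   0.001]
 [ 0.98  -0.197 -0.001]
 [-0.001  0.001 -1.   ]]
```

View pics/w7.png

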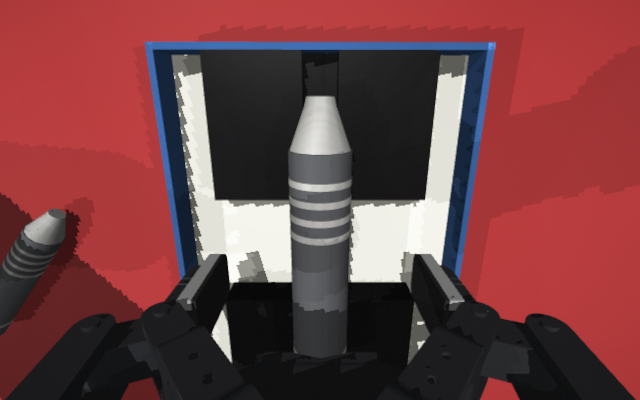

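Run:
```python
from h import *
w=dict(np.load("w7.npz"))
u=np.array([np.cos(np.radians(78.6)),np.sin(np.radians(78.6)),0])
m=np.array([.5125,-.2575,.0375]);print(proj(w,[m+.077*u,m+.055*u,m+.055*u+[0,0,.014],m-.065*u+[0,0,.014]]).round(1))
W=world(w)
for uv in [(320,98),(320,150),(250,201),(400,201),(250,283),(385,283)]: print(uv,W[uv[1]-2,uv[0]].round(4),((W[uv[1]-2,uv[0]]-m)@u).round(4))
```

```text
[[317.9  98.7]
 [318.  151.5]
 [317.8 157.3]
 [318.4 391.2]]
(320, 98) [ 0.5289 -0.181   0.0158] 0.0782
(320, 150) [ 0.5249 -0.2004  0.0502] 0.0585
(250, 201) [ 0.4854 -0.2217  0.0265] 0.0297
(400, 201) [ 0.558  -0.2365  0.0264] 0.0296
(250, 283) [ 0.4661 -0.2773  0.0077] -0.0285
(385, 283) [ 0.5463 -0.2932  0.0083] -0.0283
```

Request:
arm_command(
  motion=[
    {"x": 0.5, "y": 0, "z": 6, "rx": 0, "ry": 0, "rz": 0, "hand": -1},
    {"x": 0.5, "y": 0, "z": 12, "rx": 0, "ry": 0, "rz": 0, "hand": -1},
    {"x": 0.5, "y": 0, "z": 12, "rx": 0, "ry": 0, "rz": 0, "hand": -1},
    {"x": 0.5, "y": 0, "z": 12, "rx": 0, "ry": 0, "rz": 0, "hand": 0},
    {"x": 0.5, "y": 0, "z": 12, "rx": 0, "ry": 0, "rz": 0, "hand": 1},
    {"x": 0.5, "y": 0, "z": 12, "rx": 0, "ry": 0, "rz": 0, "hand": 1},
    {"x": 0.5, "y": 0, "z": 12, "rx": 0, "ry": 0, "rz": 0, "hand": 1},
    {"x": 0.5, "y": 0, "z": 12, "rx": 0, "ry": 0, "rz": 0, "hand": 1},
    {"x": 0.5, "y": 0, "z": 12, "rx": 0, "ry": 0, "rz": 0, "hand": 1},
  ],
  force=40,
)

```text
clock: 11.2
tcp_pos: [0.513, -0.2571, 0.0188]
orientation: [0.001, 0.774, 0.634, 0.0]
wrist_force: [2.0, -0.7, 1.4]
finger_gap: 0.027
```

Request:
arm_command(
  motion=[
    {"x": 0, "y": 0, "z": -15, "rx": 0, "ry": 0, "rz": 0, "hand": 1},
    {"x": 0, "y": 0, "z": -40, "rx": 0, "ry": 0, "rz": 0, "hand": 1},
    {"x": 0, "y": 0, "z": -80, "rx": 0, "ry": 0, "rz": 0, "hand": 1},
    {"x": 0, "y": 0, "z": -130, "rx": 0, "ry": 0, "rz": 0, "hand": 1},
    {"x": 0, "y": 0, "z": -180, "rx": 0, "ry": 0, "rz": 0, "hand": 1},
    {"x": 0, "y": 0, "z": -220, "rx": 0, "ry": 0, "rz": 0, "hand": 1},
    {"x": 0, "y": 0, "z": -220, "rx": 0, "ry": 0, "rz": 0, "hand": 1},
    {"x": 0, "y": 0, "z": -220, "rx": 0, "ry": 0, "rz": 0, "hand": 1},
  ],
)

```text
clock: 12.2
tcp_pos: [0.5118, -0.2564, 0.2381]
orientation: [-0.001, 0.774, 0.634, -0.0]
wrist_force: [-0.4, 0.2, -0.8]
finger_gap: 0.0268
```

```bash
python3 look.py w8
python3 - <<'E'
from h import *
w=dict(np.load("w8.npz"));st,R=tool()
T=st["tcp_pos"];W=world(w);L=(W-T)@R
s=(abs(L[...,1])<.016)&(L[...,2]>-.045)&(L[...,2]<.0)&(L[...,0]>.012)&(L[...,0]<.1)
q=L[s]
for x in np.arange(.015,.085,.01):
    m=(q[:,0]>x)&(q[:,0]<x+.01)
    if m.sum()>10: print(x.round(3),m.sum(),"ycen",((np.percentile(q[m,1],2)+np.percentile(q[m,1],98))/2).round(4),"top z",np.percentile(q[m,2],2).round(4))
print("nose x",np.percentile(q[:,0],99.5))
go(.5267,.1979,.24,104.42)
E
```

```text
[ 0.5116 -0.2562  0.2373] [[0.197, 0.98, -0.002], [0.98, -0.197, 0.001], [0.001, -0.002, -1.0]] 12.25 [-0.6   0.31  0.05  1.32 -0.    1.16]
0.015 1465 ycen 0.0003 top z -0.0344
0.025 1585 ycen 0.0004 top z -0.0343
0.035 1720 ycen 0.0005 top z -0.0343
0.045 1832 ycen 0.0004 top z -0.0342
0.055 1790 ycen 0.0005 top z -0.033
0.065 1218 ycen 0.0005 top z -0.0294
0.075 198 ycen 0.0005 top z -0.0267
nose x 0.07655967470355775
shift mm [448.2 -74.6  -2.1] turn deg [ -0.12  -0.08 -25.78] clock 12.25
```

View pics/w8.png

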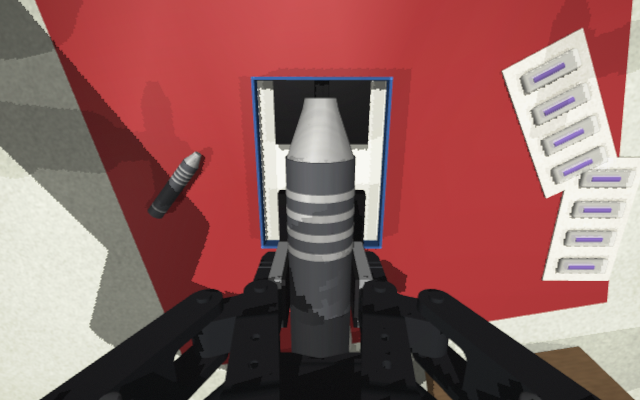

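The pen is held level, aligned with tool x and centred (nose 77 mm ahead). Carry it over the stand, high.

Request:
arm_command(
  motion=[
    {"x": 448.2, "y": -74.6, "z": -2, "rx": 0, "ry": 0, "rz": -25.8, "hand": 1},
    {"x": 448.2, "y": -74.6, "z": -2, "rx": 0, "ry": 0, "rz": -25.8, "hand": 1},
    {"x": 448.2, "y": -74.6, "z": -2, "rx": 0, "ry": 0, "rz": -25.8, "hand": 1},
    {"x": 448.2, "y": -74.6, "z": -2, "rx": 0, "ry": 0, "rz": -25.8, "hand": 1},
    {"x": 448.2, "y": -74.6, "z": -2, "rx": 0, "ry": 0, "rz": -25.8, "hand": 1},
    {"x": 448.2, "y": -74.6, "z": -2, "rx": 0, "ry": 0, "rz": -25.8, "hand": 1},
    {"x": 448.2, "y": -74.6, "z": -2, "rx": 0, "ry": 0, "rz": -25.8, "hand": 1},
    {"x": 448.2, "y": -74.6, "z": -2, "rx": 0, "ry": 0, "rz": -25.8, "hand": 1},
    {"x": 448.2, "y": -74.6, "z": -2, "rx": 0, "ry": 0, "rz": -25.8, "hand": 1},
    {"x": 448.2, "y": -74.6, "z": -2, "rx": 0, "ry": 0, "rz": -25.8, "hand": 1},
  ],
)

```text
clock: 13.5
tcp_pos: [0.5273, 0.1959, 0.2397]
orientation: [-0.0, 0.613, 0.79, -0.001]
wrist_force: [-0.9, 0.5, -2.3]
finger_gap: 0.0269
```

Request:
arm_command(
  motion=[
    {"x": 0, "y": 0, "z": 40, "rx": 0, "ry": 0, "rz": 0, "hand": 1},
    {"x": 0, "y": 0, "z": 80, "rx": 0, "ry": 0, "rz": 0, "hand": 1},
    {"x": 0, "y": 0, "z": 110, "rx": 0, "ry": 0, "rz": 0, "hand": 1},
    {"x": 0, "y": 0, "z": 110, "rx": 0, "ry": 0, "rz": 0, "hand": 1},
    {"x": 0, "y": 0, "z": 110, "rx": 0, "ry": 0, "rz": 0, "hand": 1},
    {"x": 0, "y": 0, "z": 110, "rx": 0, "ry": 0, "rz": 0, "hand": 1},
  ],
)

```text
clock: 14.25
tcp_pos: [0.529, 0.1971, 0.1323]
orientation: [0.001, 0.613, 0.79, 0.001]
wrist_force: [0.6, 0.2, -0.8]
finger_gap: 0.0268
```

```bash
python3 look.py w9
python3 - <<'E'
from h import *
go(.5267,.1979,.0921,104.42);st,R=tool();print(st["wrist_force"])
E
```

```text
[0.5288 0.1973 0.1322] [[-0.249, 0.969, 0.003], [0.969, 0.249, 0.001], [-0.0, 0.003, -1.0]] 14.3 [ 0.21  0.34 -0.17  1.06 -0.    1.53]
shift mm [ 1.2 -2.  40.1] turn deg [ 0.17  0.01 -0.01] clock 14.3
[-0.09309521 -0.30801076 -1.24521905]
```

View pics/w9.png

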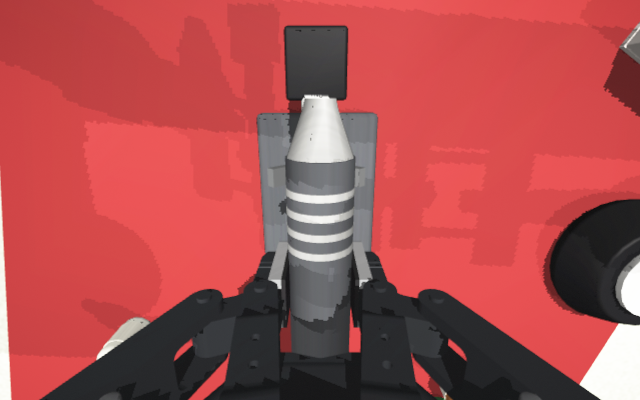

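Request:
arm_command(
  motion=[
    {"x": 1, "y": -2.2, "z": 10, "rx": 0, "ry": 0, "rz": 0, "hand": 1},
    {"x": 1, "y": -2.2, "z": 22, "rx": 0, "ry": 0, "rz": 0, "hand": 1},
    {"x": 1, "y": -2.2, "z": 22, "rx": 0, "ry": 0, "rz": 0, "hand": 1},
    {"x": 1, "y": -2.2, "z": 22, "rx": 0, "ry": 0, "rz": 0, "hand": 1},
    {"x": 1, "y": -2.2, "z": 22, "rx": 0, "ry": 0, "rz": 0, "hand": 1},
  ],
)

```text
clock: 14.92
tcp_pos: [0.5255, 0.1978, 0.1087]
orientation: [0.0, 0.613, 0.79, 0.0]
wrist_force: [0.5, -0.2, -1.1]
finger_gap: 0.0269
```

```bash
python3 look.py w10
python3 - <<'E'
from h import *
go(.5267,.1979,.0921,104.42);st,R=tool();print(st["tcp_pos"],st["wrist_force"])
w=dict(np.load("w10.npz"));W=world(w)
c=np.array([.5267,.1979]);a=np.radians(104.42);u=np.array([np.cos(a),np.sin(a)]);n=np.array([-u[1],u[0]])
t=(W[...,:2]-c)@u;l=(W[...,:2]-c)@n;z=W[...,2]
for nm,s in (("pen",(z>.117)&(z<.14)&(abs(l)<.018)&(t>.02)&(t<.053)),("fork",(z>.095)&(z<.117)&(abs(l)<.026)&(t>.02)&(t<.05)),("tab",(abs(z-.081)<.004)&(t>.078)&(t<.12)&(abs(l)<.02))):
    print(nm,s.sum(),np.percentile(l[s],[2,98]),np.percentile(l[s],[2,98]).mean(),"t",np.percentile(t[s],[2,98]),"zmax",np.percentile(z[s],98), np.polyfit(t[s],z[s],1))
E
```

```text
[0.5255 0.1978 0.1087] [[-0.249, 0.968, 0.001], [0.968, 0.249, 0.0], [-0.0, 0.001, -1.0]] 14.975 [ 0.22  0.35 -0.21  1.01 -0.    1.54]
shift mm [-0.2  1.2 16.6] turn deg [0.03 0.   0.02] clock 14.97
[0.52552538 0.19780767 0.10871829] [ 0.86357207 -0.22496454 -0.75255962]
pen 2798 [-0.01243731  0.0142213 ] 0.0008919937310983787 t [0.02071839 0.05251998] zmax 0.1399377726814226 [0.00056228 0.13700207]
fork 985 [-0.02543569  0.02526729] -8.420047407968652e-05 t [0.03074669 0.04071932] zmax 0.11419898709546004 [-0.14405562  0.11611755]
tab 5551 [-0.01731613  0.01693629] -0.00018991706055323208 t [0.07894286 0.11332975] zmax 0.08272324503284477 [-0.00073834  0.08141964]
```

View pics/w10.png

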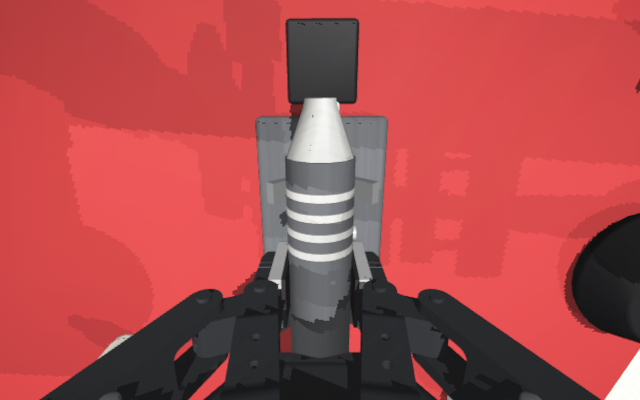

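Request:
arm_command(
  motion=[
    {"x": 0, "y": 0.9, "z": 3, "rx": 0, "ry": 0, "rz": 0, "hand": 1},
    {"x": 0, "y": 0.9, "z": 7, "rx": 0, "ry": 0, "rz": 0, "hand": 1},
    {"x": 0, "y": 0.9, "z": 11, "rx": 0, "ry": 0, "rz": 0, "hand": 1},
    {"x": 0, "y": 0.9, "z": 14, "rx": 0, "ry": 0, "rz": 0, "hand": 1},
    {"x": 0, "y": 0.9, "z": 15, "rx": 0, "ry": 0, "rz": 0, "hand": 1},
    {"x": 0, "y": 0.9, "z": 15, "rx": 0, "ry": 0, "rz": 0, "hand": 1},
  ],
)

```text
clock: 15.72
tcp_pos: [0.5261, 0.1979, 0.0934]
orientation: [0.0, 0.613, 0.79, -0.0]
wrist_force: [-0.6, -0.5, -0.5]
finger_gap: 0.0269
```

Request:
arm_command(
  motion=[
    {"x": 0, "y": 0, "z": 0.5, "rx": 0, "ry": 0, "rz": 0, "hand": 1},
    {"x": 0, "y": 0, "z": 1, "rx": 0, "ry": 0, "rz": 0, "hand": 1},
    {"x": 0, "y": 0, "z": 1, "rx": 0, "ry": 0, "rz": 0, "hand": 1},
  ],
)

```text
clock: 16.1
tcp_pos: [0.5264, 0.198, 0.0927]
orientation: [0.0, 0.613, 0.79, 0.0]
wrist_force: [0.1, 0.2, 0.3]
finger_gap: 0.0268
```

Request:
arm_command(
  motion=[
    {"x": 0, "y": 0, "z": 0.5, "rx": 0, "ry": 0, "rz": 0, "hand": 1},
    {"x": 0, "y": 0, "z": 0.8, "rx": 0, "ry": 0, "rz": 0, "hand": 1},
    {"x": 0, "y": 0, "z": 0.8, "rx": 0, "ry": 0, "rz": 0, "hand": 1},
  ],
)

```text
clock: 16.48
tcp_pos: [0.5267, 0.1981, 0.0923]
orientation: [0.001, 0.613, 0.79, 0.0]
wrist_force: [0.6, -0.4, 4.1]
finger_gap: 0.0267
```

Run:
```python
from h import *
for i in range(4):
    w=cam("wrist");st,R=tool();print(st["tcp_pos"].round(4),st["wrist_force"].round(2))
```

```text
[0.5267 0.1981 0.0922] [0.84 0.01 4.77]
[0.5267 0.1981 0.0923] [0.95 0.44 5.16]
[0.5267 0.1981 0.0922] [-0.03  0.19  6.26]
[0.5267 0.1981 0.0922] [ 0.04 -0.42  5.18]
```

Contact: about 5 N, TCP 92.2 mm, i.e. the pen axis at 110.9 mm, the seat height. Ease the load and open gently.

Request:
arm_command(
  motion=[
    {"x": 0, "y": 0, "z": -0.3, "rx": 0, "ry": 0, "rz": 0, "hand": 1},
    {"x": 0, "y": 0, "z": -0.3, "rx": 0, "ry": 0, "rz": 0, "hand": 1},
    {"x": 0, "y": 0, "z": -0.3, "rx": 0, "ry": 0, "rz": 0, "hand": 0.35},
    {"x": 0, "y": 0, "z": -0.3, "rx": 0, "ry": 0, "rz": 0, "hand": 0.3},
    {"x": 0, "y": 0, "z": -0.3, "rx": 0, "ry": 0, "rz": 0, "hand": 0.2},
    {"x": 0, "y": 0, "z": -0.3, "rx": 0, "ry": 0, "rz": 0, "hand": 0},
    {"x": 0, "y": 0, "z": -0.3, "rx": 0, "ry": 0, "rz": 0, "hand": -0.3},
    {"x": 0, "y": 0, "z": -0.3, "rx": 0, "ry": 0, "rz": 0, "hand": -0.6},
    {"x": 0, "y": 0, "z": -0.3, "rx": 0, "ry": 0, "rz": 0, "hand": -0.6},
  ],
  force=20,
)

```text
clock: 17.8
tcp_pos: [0.5261, 0.1979, 0.0919]
orientation: [0.0, 0.613, 0.79, -0.0]
wrist_force: [0.2, 0.2, 0.1]
finger_gap: 0.0686
```

```bash
python3 look.py w11
```

```text
[0.5261 0.198  0.092 ] [[-0.249, 0.968, 0.0], [0.968, 0.249, -0.0], [-0.0, -0.0, -1.0]] 17.85 [ 0.22  0.37 -0.23  0.97 -0.    1.54]
```

View pics/w11.png

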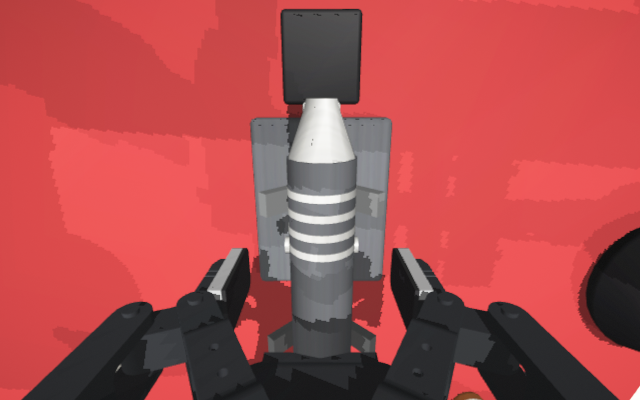

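The pen lies in the forks (nose about (322,100)) with the fingers clear on both sides. Retreat straight up, then check.

Request:
arm_command(
  motion=[
    {"x": 0, "y": 0, "z": -15, "rx": 0, "ry": 0, "rz": 0, "hand": -0.6},
    {"x": 0, "y": 0, "z": -40, "rx": 0, "ry": 0, "rz": 0, "hand": -0.6},
    {"x": 0, "y": 0, "z": -80, "rx": 0, "ry": 0, "rz": 0, "hand": -0.6},
    {"x": 0, "y": 0, "z": -130, "rx": 0, "ry": 0, "rz": 0, "hand": -0.6},
    {"x": -20, "y": 0, "z": -180, "rx": 0, "ry": 0, "rz": 0, "hand": -0.6},
    {"x": -30, "y": 0, "z": -180, "rx": 0, "ry": 0, "rz": 0, "hand": -0.6},
    {"x": -30, "y": 0, "z": -180, "rx": 0, "ry": 0, "rz": 0, "hand": -0.6},
  ],
)

```text
clock: 18.73
tcp_pos: [0.5338, 0.1684, 0.2725]
orientation: [0.0, 0.613, 0.79, 0.0]
wrist_force: [-0.4, -0.8, -0.1]
finger_gap: 0.0683
```

```bash
python3 look.py w12
cat > m6.py <<'E'
from h import *
for f in ("w12","s12"):
    if f=="s12":
        w=cam("scene");save(w,"pics/s12.png");save(w,"pics/s12c.png",(340,130,430,230),6)
    else: w=dict(np.load(f+".npz"))
    W=world(w)
    c=np.array([.5267,.1979]);a=np.radians(104.42);u=np.array([np.cos(a),np.sin(a)]);n=np.array([-u[1],u[0]])
    t=(W[...,:2]-c)@u;l=(W[...,:2]-c)@n;z=W[...,2]
    s=(z>.1)&(z<.135)&(abs(l)<.0145)&(abs(t)<.1)
    print(f,"pen ends",np.percentile(t[s],[.5,99.5]))
    for x in np.arange(-.06,.055,.02):
        m=s&(t>x)&(t<x+.02);print(x.round(3),m.sum(),"mid l",np.percentile(l[m],[2,98]).mean().round(4) if m.sum() else 0,"top",np.percentile(z[m],90).round(4) if m.sum() else 0)
    s=(abs(z-.081)<.006)&(t>.077)&(t<.113)&(abs(l)<.015)
    print("tab",s.sum(),z[s].mean(),np.polyfit(t[s],z[s],1))
    b=(abs(z-.081)<.006)&(t>-.06)&(t<.113)&(abs(l)<.015);print("beam",b.sum(),np.polyfit(t[b],z[b],1))
p=cam("top");save(p,"pics/t12.png");W=world(p)
for q in ["ink_a","roll_a","jar"]:
    for d in finder.masks_of(p,q)[:4]: print(q,round(d["score"],2),np.round(d["at"]),np.nanmedian(W[d["region"]],0).round(3))
print(get_state()["clock"],get_state()["wrist_force"])
E
python3 m6.py
```

```text
[0.5332 0.1687 0.2715] [[-0.249, 0.969, -0.001], [0.969, 0.249, -0.0], [0.0, -0.001, -1.0]] 18.775 [0.16 0.28 0.09 1.39 0.   1.48]
w12 pen ends [-0.06392867  0.07609902]
-0.06 525 mid l -0.0001 top 0.1253
-0.04 576 mid l -0.0001 top 0.1253
-0.02 605 mid l -0.0002 top 0.1253
0.0 634 mid l -0.0002 top 0.1254
0.02 674 mid l 0.0002 top 0.1255
0.04 706 mid l 0.0001 top 0.1251
tab 1209 0.08146876227360766 [-0.00153577  0.08161634]
beam 1257 [0.00370132 0.08108899]
s12 pen ends [-0.0651492   0.07779815]
-0.06 45 mid l -0.0049 top 0.1267
-0.04 33 mid l -0.0053 top 0.1277
-0.02 36 mid l -0.0062 top 0.1284
0.0 42 mid l -0.0054 top 0.1271
0.02 36 mid l -0.0067 top 0.127
0.04 29 mid l -0.0054 top 0.1267
tab 58 0.08278056105952823 [0.02511654 0.08042667]
beam 243 [0.0083488  0.08145027]
ink_a 0.7 [304. 142.] [0.708 0.033 0.047]
ink_a 0.63 [491. 220.] [ 0.487 -0.481  0.05 ]
roll_a 0.83 [337. 132.] [ 0.722 -0.044  0.023]
roll_a 0.64 [143. 186.] [0.573 0.489 0.022]
jar 0.96 [142. 227.] [0.456 0.478 0.048]
19.025 [ 0.38842519  0.41736819 -0.25918385]
```

View pics/s12c.png

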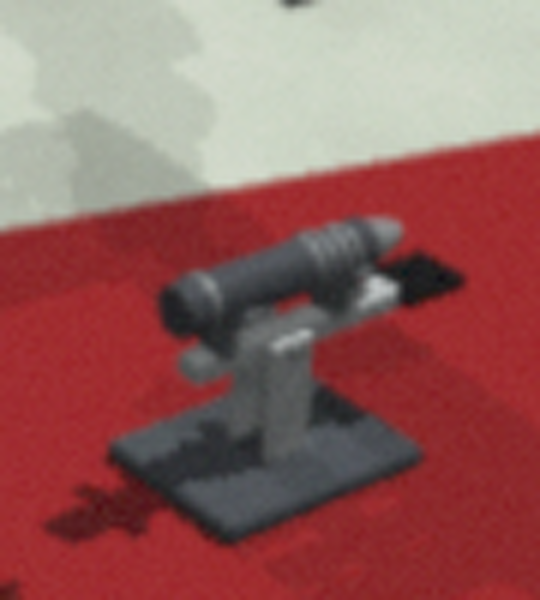

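View pics/t12.png

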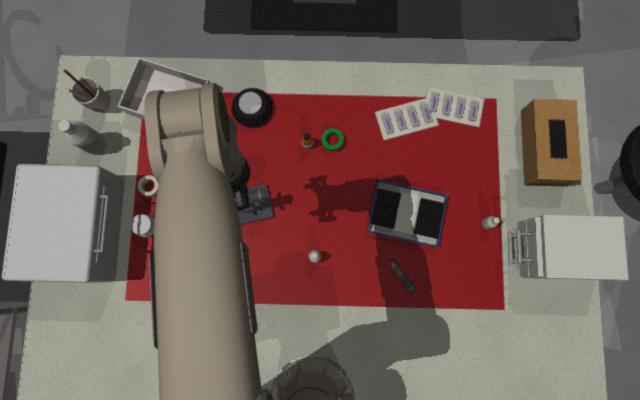

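View pics/s12.png

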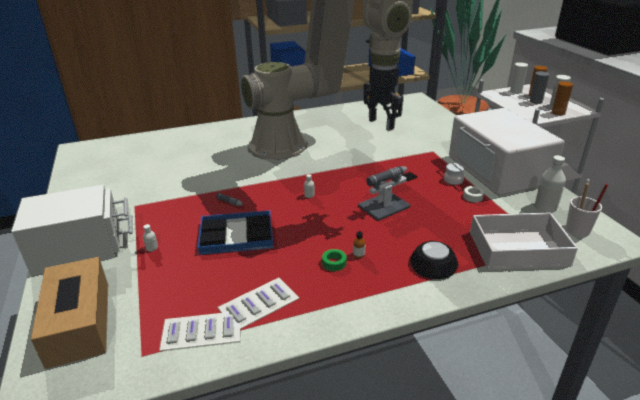

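The pen is level in both forks and centred. The beam is level, and the bottles at scene (358,246), (310,188), (150,238), the rolls and the jar are where they were. The robot touches nothing, so I hand it in.

Run:
```python
from h import *
print(hand_in())
```

```text
the job is handed in; nothing more can be done
None
```

The job is done and handed in at about 19 s of the 56 s allowed. I pressed the beam level and took the hand off. Then I lifted the larger pen out of its case and laid it in both forks. I lowered it until the forks took about 5 N with the pen axis at seat height, eased off, and opened the fingers.

**Last checks:**
- **Pen:** the wrist camera showed it level, its axis within 0.2 mm sideways of the stand's axis, and lengthwise within about 1 mm of midway. The pen's top was at 125.3 mm, against 124.8 mm expected.
- **Beam:** it measured within about 4 mrad of level in the wrist view. The coarser scene camera gave up to 25 mrad on the tab from 58 noisy pixels, and 8 mrad over the beam.
- **Scene camera sideways offset:** it also read the pen about 5 mm to one side. It sees the pen from only one side, so I trusted the wrist view.
- **Bystanders:** the jar and the rolls, and the two bottles the network found, read within a few mm of their first positions. One roll read about 1 cm off along y, where the arm partly covered it. The third bottle was not reported in the last check, but it showed in its original place in the pictures.

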